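# Build up the output shaft of a motorcycle gearbox

### The job

Build up the upright output shaft of the gearbox lying on the bench: slide the tall collar down it first, then the sprocket with its raised hub upwards, then the flat washer on top, each fully home against the part below before the next goes on. Lower each part down the shaft rather than letting it drop, let go of everything, and leave the tape roll, the tin and the wrench where they are.

Things in the scene. Friction and masses are not known exactly. Their poses are not given: they have to be found in the camera images.
- gearbox: Cast aluminium gearbox half lying flat, fixed: rounded oblong about 220 x 175 mm, long along its x, top face 50 mm above the bench. A plain steel shaft, 30 mm diameter, stands upright from its middle, out of a steel shoulder 68 mm across that ends 58 mm above the bench (nothing else on it is higher). Origin: on the shaft axis at bench height; z up along the shaft.
- seat (a point): Centre of the top face of the steel shoulder (58 mm above the bench), where the shaft comes out and the collar must sit. z up along the shaft.
- shaft_tip (a point): Centre of the free top end of the shaft, 78 mm above the seat (136 mm above the bench). The last 10 mm taper from 30 mm down to 18 mm diameter.
- collar: Steel spacer collar: thick tube 56 mm outside diameter, 36 mm tall, through bore 34 mm, about 0.4 kg, standing on end. Origin: centre of its underside; z along the bore, up.
- sprocket: Small steel chain sprocket, 14 teeth, 68 mm across the tooth tips, toothed disc 8 mm thick, lying flat with a round hub 48 mm in diameter rising 10 mm above the disc (18 mm tall in all), through bore 34 mm, about 0.2 kg. Origin: centre of its underside (the disc side); z along the bore, up out of the hub.
- washer: Smooth flat steel washer, 64 mm outside diameter, bore 34 mm, 6 mm thick, about 0.11 kg, lying flat on the bench. Origin: centre of its underside; z up.
- tape_roll: Bystander: roll of white masking tape, 100 mm outside, 76 mm bore, 40 mm tall, lying flat. Origin: centre of its underside.
- grease_tin: Bystander: closed grey tin, 76 mm diameter, 60 mm tall. Origin: centre of its underside.
- wrench: Bystander: steel wrench 190 mm long lying along its x. Origin: underside, near its middle.
Not all that is in view belongs to the job. There is more than one size of the washer; the job needs the middle-sized.

How it is judged:
By the outcome, as a careful person would: the job done as asked, in the order asked, and still so for the second after the job is handed in, with the robot touching nothing.
It also fails if it takes over 72 s, if anything falls off the work surface, if the arm or the gripper's body presses on something with over 40 N, if the wrist force passes 120 N, or if a joint passes its speed limit or range.

### The arm

A 6-joint arm with a two-finger parallel gripper is mounted at the origin on the work surface. World frame = base frame: x ahead of the robot, y to its left, z up, the work surface at z = 0. Lengths are in mm, angles in rad, forces in N, time in s.
With the tool pointing down it reaches from about 350 to 875 mm from the base axis. Payload 4.2 kg.
Tool frame: the origin (TCP) lies at the very end of the fingers, on their centre line; the grasp point (between the pads) lies 19 mm behind it; z points along the fingers, y is the line along which they close (so a half turn about z gives the same grasp; the last joint's range is limited). The gripper opens to 85 mm and grips with 20 to 120 N. Pads are 22 mm wide; open, the fingers measure 114 mm over their backs; the gripper's body (76 mm by 85 mm) begins 54 mm behind the grasp point. The pads swing forward as they close: fully open they stand 13 mm farther back than shut.
Start: joints at [1.398, 0.385, 0.008, 0, -1.194, -0.259], TCP at [261.533, 567.626, 231.312] pointing down, gripper open.
Joint ranges: [-3.14, 3.14], [-1.21, 2.06], [-1.07, 1.41], [-3.16, 2.05], [-2.99, -0.16], [-3.1, 3.1]. Speed limits (rad/s): [2.79, 2.79, 3.14, 3.14, 3.14, 3.14].

### API

Orientations are given as a unit quaternion [x, y, z, w].
In Python, from bench import arm gives the robot as it stands. The module is installed in compiled form; this text tells all that it offers.
- The arm moves only by the tool drive_tool, never from a script. Its argument "targets" is a list of rows, each a list of 5 numbers: the closure, from -1 (fully open) to 1 (shut), then the shift along the tool's x, y, z in mm, then the turn about the tool's z in degrees. In form: [[grip, tx, ty, tz, roll], ...]. A call has 1 to 12 rows; each row is the pose to reach, as a shift and turn from the pose commanded when the call began, along the tool's axes at that moment; what a row does not reach only later rows make up. A row lasts 1/10 s, in which the tool goes at most 50 mm and 8.59 degrees, less where a joint would pass 70% of its speed; a pose out of reach is approached as far as the arm can. A call with a gripper value outside its range is refused whole. The fingers move at their own pace and stop on an object; the grip force is fixed at half the most. Time passes only in rows, so rows that repeat a pose let the fingers close. It gives the time, the measured TCP pose, the force, the opening and the grip force at its end, in the units of the state.
- arm.read_state(): the state, without advancing time (a new reading comes with each control period).
- arm.get_image(name): name is "side" or "top" or "wrist"; returns the picture (480x640x3 uint8, blue, green, red); there is no depth.
- arm.camera_params(name): a dict with "fov_y" (degrees; the focal length in pixels is half the picture's height over the tangent of half this angle, whatever the lens; pixels are square), "cx", "cy" (the principal point, pixels), "rvec" (rotation vector, rad) and "tvec" (3), from world to camera coordinates, as OpenCV has them; the wrist camera has in their place "tool_from_camera" (4x4, takes a point from camera to tool coordinates, whose origin is the TCP and whose axes are the flange's). Camera axes: x right, y down, z forward; pixel columns grow to the right and rows downward; lengths in mm; the calibration is good to about 2 mm. A picture is of the moment at which its call begins: read the wrist's pose just before it. camera_params takes no time and is no camera call.
- arm.job_done(): hands the job in; it is judged then, once.
The state is a dict: "clock": time; "joints": joint angles; "joint_vel": joint speeds; "joint_efforts": joint torques, N m; "position": TCP position; "ee_rot": TCP orientation; "contact_force": force on the tool from outside, world axes, zero at the start; "wrist_torque": the same for the moment, N m; "gripper_width": finger opening in mm; "grasp_force": force on a finger pad.
Only numpy, scipy, OpenCV 4.12 (cv2) and the standard library are available. Lean on these libraries where they do the work, as an engineer would, in place of code of your own. Each camera call takes 0.05 s, during which the arm holds its last target. There are 200 camera calls.

## Working session

There is one attempt and no reset: what is moved stays moved. The work goes in short steps, Python scripts to look and compute and a tool call to move; the robot and the scene stay as the last step left them, time stands still between calls to the robot, and variables do not carry over. Pictures are saved under pics/ and viewed, at most 10 in all, crops included, and the job is handed in when it is done.

Besides the shell and the picture viewer there is one more tool, called after "Call:" as a command line: name --pt "numbers of a row" for each row, then --argument value for the rest. drive_tool: Moves the arm, as the interface text tells. Its arguments: {"type":"object","properties":{"targets":{"type":"array","items":{"type":"array","items":{"type":"number"}}}},"required":["targets"]}

```bash
mkdir -p pics
cat > h.py <<'E'
import numpy as np, cv2
from bench import arm
from scipy.spatial.transform import Rotation as R
def cam(name,st=None):
    p=arm.camera_params(name); f=240/np.tan(np.radians(p['fov_y'])/2)
    K=np.array([[f,0,p['cx']],[0,f,p['cy']],[0,0,1]])
    if 'rvec' in p:
        Rm=cv2.Rodrigues(np.array(p['rvec'],float))[0]; t=np.array(p['tvec'],float).ravel()
    else:
        T=np.array(p['tool_from_camera']); st=st or arm.read_state()
        W=np.eye(4); W[:3,:3]=R.from_quat(st['ee_rot']).as_matrix(); W[:3,3]=st['position']
        C=np.linalg.inv(W@T); Rm=C[:3,:3]; t=C[:3,3]
    return K,Rm,t
def back(c,u,v,z):
    K,Rm,t=c; d=Rm.T@np.linalg.inv(K)@np.array([u,v,1.]); o=-Rm.T@t
    return o+d*(z-o[2])/d[2]
def proj(c,P):
    K,Rm,t=c; q=K@(Rm@np.array(P,float)+t); return q[:2]/q[2]
def tool(st,P):
    return R.from_quat(st['ee_rot']).inv().apply(np.array(P)-st['position'])
E
python3 - <<'E'
from h import *
s=arm.read_state(); print(s)
for n in ['top','side','wrist']:
    cv2.imwrite(f'pics/{n}0.png',arm.get_image(n)); print(n,arm.camera_params(n))
E
```

```text
{'clock': 0.0, 'joints': array([ 1.39759075e+00,  3.85540591e-01,  6.59331177e-03, -4.84507202e-04,
       -1.19398596e+00, -2.58625389e-01]), 'joint_vel': array([-0.000147  ,  0.00151446,  0.00137189,  0.00088846, -0.0002649 ,
       -0.00040016]), 'joint_efforts': array([ 4.20751621e-05, -3.92288160e+01,  1.88397771e+01,  4.18619111e+00,
       -4.60400741e-03, -8.42359015e-06]), 'position': array([261.30984131, 567.0977015 , 230.22064326]), 'ee_rot': array([ 9.76760933e-01, -2.14328921e-01, -1.79337359e-04,  1.07709478e-03]), 'contact_force': array([ 0.47878199, -1.06054742, -0.21705032]), 'wrist_torque': array([0.002066  , 0.0364459 , 0.01177669]), 'grasp_force': 0.0, 'gripper_width': 85.43476173094867}
top {'fov_y': 53.95973335320173, 'cx': 318.79056718202617, 'cy': 244.05769664135585, 'rvec': array([ 2.15578867, -2.12294806,  0.13560004]), 'tvec': array([  69.2085822 ,  529.99371591, 1181.28228034])}
side {'fov_y': 51.575049454115074, 'cx': 327.35848302386563, 'cy': 234.81737774354028, 'rvec': array([ 2.15020925, -0.79972039,  0.38445257]), 'tvec': array([-358.37479971,  335.2869033 ,  811.09299376])}
wrist {'fov_y': 60.873391171555944, 'cx': 316.71548620325086, 'cy': 245.76849700347043, 'tool_from_camera': array([[-3.04234805e-04, -9.51401145e-01, -3.07954167e-01,
         7.84349060e+01],
       [ 9.99999433e-01, -6.03742191e-04,  8.77294116e-04,
        -7.29931291e-01],
       [-1.02058355e-03, -3.07953726e-01,  9.51400789e-01,
        -1.42481396e+02],
       [ 0.00000000e+00,  0.00000000e+00,  0.00000000e+00,
         1.00000000e+00]])}
```

View pics/top0.png

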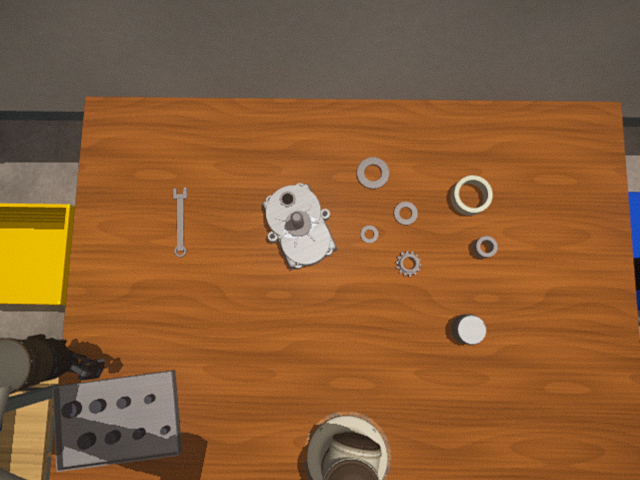

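View pics/side0.png

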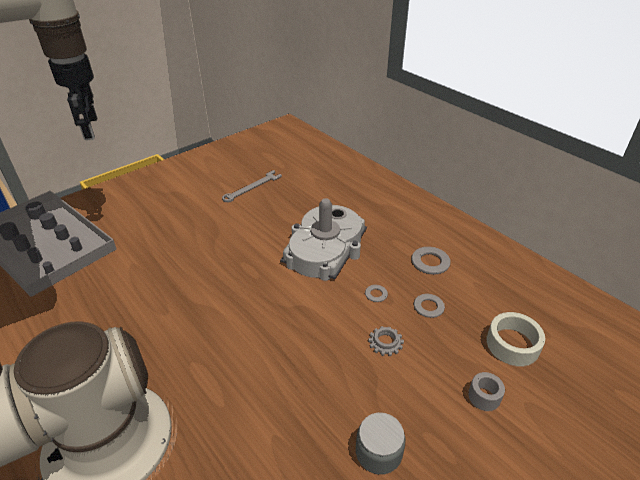

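The top view shows three washers: (373,173) is the largest, (405,213) the middle one and (369,234) the smallest. The collar is at (486,247); the white tape roll at (472,195) could also pass for a ring. The sprocket is at (408,264), the shaft tip near (296,217), the tin at (471,330) and the wrench at (180,222). I'll take (405,213) as the washer and check its size.

Run:
```python
from h import *
im=cv2.imread('pics/top0.png'); c=cam('top')
hsv=cv2.cvtColor(im,cv2.COLOR_BGR2HSV)
m=(hsv[...,1]<95).astype(np.uint8)*255
n,l,st,ce=cv2.connectedComponentsWithStats(m[140:300,340:510])
for i in range(1,n):
    if st[i,4]<60: continue
    mm=(l==i).astype(np.uint8)
    k,_=cv2.findContours(mm,cv2.RETR_EXTERNAL,cv2.CHAIN_APPROX_NONE)
    k=max(k,key=len); (x,y),(a,b),_=cv2.fitEllipse(k); u,v=x+340,y+140
    p=back(c,u,v,5); s=np.linalg.norm(back(c,u+1,v,5)-p)
    print((round(u),round(v)),'axes mm',(a+1)*s,(b+1)*s,p.round(1))
for n,u,v,z in [('shaft tip?',296,217,136),('collar top',486.5,246.5,36)]: print(n,back(c,u,v,z).round(1))
a=cv2.resize(im[140:300,250:390],None,fx=3,fy=3,interpolation=2)
b=cv2.resize(im[190:280,350:470],None,fx=3,fy=3,interpolation=2)
o=np.zeros((480,790,3),np.uint8); o[:,:420]=a; o[:270,425:785]=b
cv2.imwrite('pics/crop0.png',o)
```

```text
(372, 173) axes mm 86.26682972902358 87.99586970392366 [731.7 -64.6   5. ]
(471, 195) axes mm 103.64527667041916 113.35977276213742 [ 673.1 -329.8    5. ]
(405, 213) axes mm 62.50244385714727 64.05009739461799 [ 621.3 -152.     5. ]
(369, 234) axes mm 47.838816446496004 48.504671305471106 [563.4 -54.9   5. ]
(485, 247) axes mm 57.44968877110985 66.03980449709526 [ 532.9 -361.3    5. ]
(408, 263) axes mm 62.0516215960655 63.99307577029702 [ 485.9 -158.1    5. ]
shaft tip? [579.7 131.4 136. ]
collar top [ 529.  -354.9   36. ]
```

View pics/crop0.png

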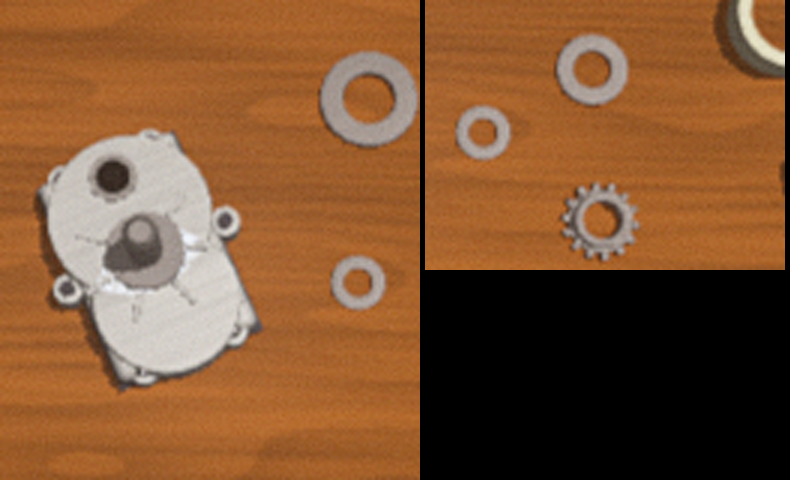

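The crop confirms the middle washer at (405,213): it measures about 63 mm across, against 87 and 48 mm for the other two. The sprocket lies hub up. The shaft tip is at about (297,217). Next I fly over the shaft for a closer look.

Call:
drive_tool --pt "-1 470 260 0 0" --pt "-1 470 260 0 0" --pt "-1 470 260 0 0" --pt "-1 470 260 0 0" --pt "-1 470 260 0 0" --pt "-1 470 260 0 0" --pt "-1 470 260 0 0" --pt "-1 470 260 0 0" --pt "-1 470 260 0 0" --pt "-1 470 260 0 0" --pt "-1 470 260 0 0" --pt "-1 470 260 0 0"

```text
clock: 1.35
position: [581.3, 131.1, 230.4]
ee_rot: [0.976, -0.217, -0.0, 0.001]
contact_force: [-1.2, 0.5, -0.7]
gripper_width: 85.5
grasp_force: 0.0
```

Run:
```python
from h import *
s=arm.read_state(); im=arm.get_image('wrist'); c=cam('wrist',s); cv2.imwrite('pics/w1.png',im)
s2=arm.get_image('side'); cv2.imwrite('pics/s1.png',s2)
print(s['clock'],s['position'],s['ee_rot'],s['joint_vel'].max())
```

```text
1.35 [581.31059767 131.09981154 230.37723555] [ 9.76156582e-01 -2.17066382e-01 -3.72500085e-04  6.11066396e-04] 0.06722887708975564
```

View pics/w1.png

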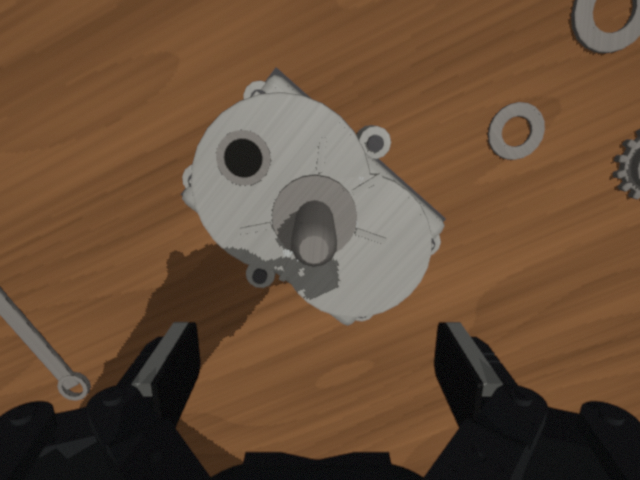

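The wrist view shows the shaft tip near (314,248) and the shoulder near (314,217), with the fingers clear at the lower left and right.

Run:
```python
from h import *
s={'position':np.array([581.31,131.10,230.38]),'ee_rot':[ 9.76156582e-01,-2.17066382e-01,-3.725e-04,6.11e-04]}
c=cam('wrist',s); im=cv2.imread('pics/w1.png')
print('tip',back(c,314.5,247.5,136),'seat',back(c,314,216.5,58))
# shoulder circle prediction vs image
P=back(c,314,216.5,58)
ov=cv2.resize(im[150:300,230:400],None,fx=4,fy=4,interpolation=2)
for xy,col in [(back(c,314.5,247.5,136)[:2],(0,0,255)),(P[:2],(0,255,0))]:
    for r,z in [(34,58),(15,126),(9,136)]:
        q=np.array([proj(c,[xy[0]+r*np.cos(a),xy[1]+r*np.sin(a),z]) for a in np.linspace(0,6.28,60)])
        cv2.polylines(ov,[((q-[230,150]+.5)*4).astype(int)],True,col,1)
cv2.imwrite('pics/w1c.png',ov)
d=tool(s,[530,-356,230]); print('to collar',d)
```

```text
tip [582.60107757 132.4114917  136.        ] seat [583.03067496 132.88718976  58.        ]
to collar [159.94963731 462.94115519   0.93319699]
```

View pics/w1c.png

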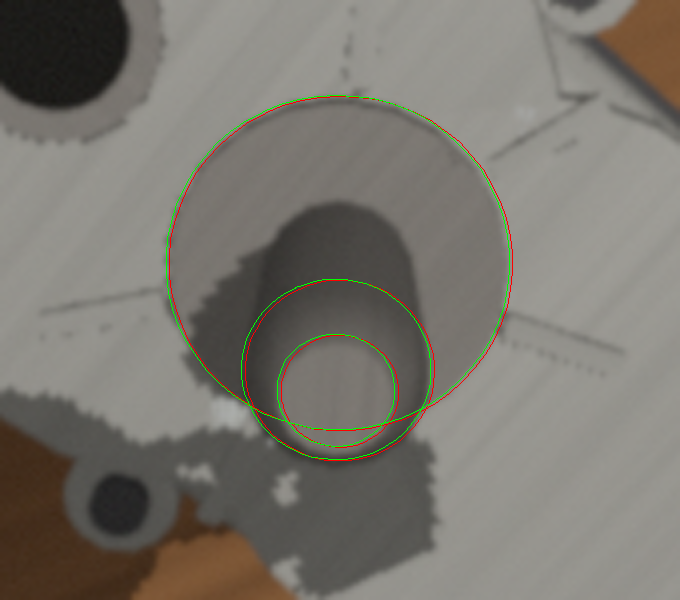

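The overlay fits to under 1 mm, so the shaft is at (582.7, 132.5). Now over to the collar.

Call:
drive_tool --pt "-1 160 463 0 0" --pt "-1 160 463 0 0" --pt "-1 160 463 0 0" --pt "-1 160 463 0 0" --pt "-1 160 463 0 0" --pt "-1 160 463 40 0" --pt "-1 160 463 60 0" --pt "-1 160 463 60 0" --pt "-1 160 463 60 0" --pt "-1 160 463 60 0" --pt "-1 160 463 60 0" --pt "-1 160 463 60 0"

```text
clock: 2.65
position: [530.9, -352.3, 170.5]
ee_rot: [0.977, -0.214, -0.001, -0.0]
contact_force: [0.4, -0.6, 0.4]
gripper_width: 85.5
grasp_force: 0.0
```

```bash
cat >> h.py <<'E'
def ring(name,P,zs,fn):
    """find concentric circles (r,z) near P by edge-gradient score on wrist image"""
    from scipy.optimize import minimize
    s=arm.read_state(); im=arm.get_image(name); c=cam(name,s); cv2.imwrite(fn,im)
    g=cv2.GaussianBlur(cv2.cvtColor(im,cv2.COLOR_BGR2GRAY).astype(np.float32),(0,0),1.5)
    G=cv2.magnitude(cv2.Sobel(g,5,1,0),cv2.Sobel(g,5,0,1)); A=np.linspace(0,2*np.pi,120)
    def pts(x,y,r,z): return np.array([proj(c,[x+r*np.cos(a),y+r*np.sin(a),z]) for a in A],np.float32)
    def sc(q): return -sum(np.minimum(cv2.remap(G,pts(*q,r,z)[:,:1],pts(*q,r,z)[:,1:],1),150).mean() for r,z in zs)
    best=min(((sc((P[0]+i,P[1]+j)),P[0]+i,P[1]+j) for i in range(-12,13,3) for j in range(-12,13,3)))
    o=minimize(sc,best[1:],method='Nelder-Mead',options=dict(initial_simplex=[best[1:],(best[1]+2,best[2]),(best[1],best[2]+2)]))
    for r,z in zs: cv2.polylines(im,[pts(*o.x,r,z).astype(int)],True,(0,255,0),1)
    cv2.imwrite(fn[:-4]+'_o.png',im)
    print(s['clock'],'tcp',s['position'].round(1),'ring',o.x.round(1),'score',round(o.fun,1),'grid',round(best[0],1),'tool shift',tool(s,[*o.x,s['position'][2]]).round(1))
    return o.x
E
python3 -c "
from h import *
ring('wrist',(530,-356),[(28,36),(17,36)],'pics/w2.png')"
```

```text
2.65 tcp [ 530.9 -352.3  170.5] ring [ 532.7 -353.7] score -177.3 grid -164.2 tool shift [ 2.2  0.6 -0. ]
```

View pics/w2_o.png

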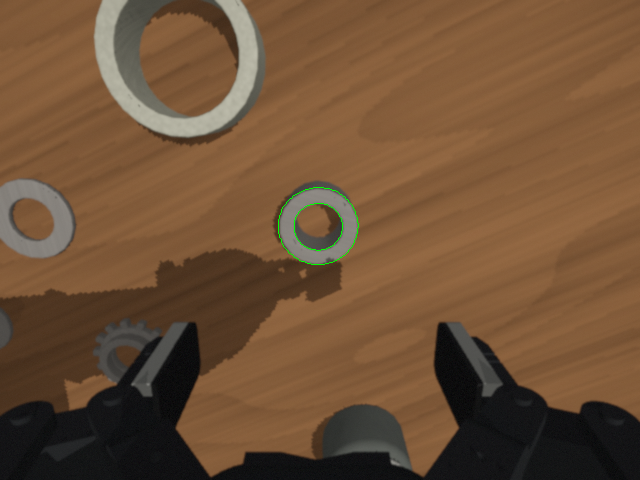

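The circle fit lies on the collar's top rim and bore. I descend and grip.

Call:
drive_tool --pt "-1 2 0.5 45 0" --pt "-1 2 0.5 90 0" --pt "-1 2 0.5 125 0" --pt "-1 2 0.5 145 0" --pt "-1 2 0.5 158 0" --pt "-1 2 0.5 160 0" --pt "0.1 2 0.5 160 0" --pt "1 2 0.5 160 0" --pt "1 2 0.5 160 0" --pt "1 2 0.5 160 0" --pt "1 2 0.5 160 0" --pt "1 2 0.5 160 0"

```text
clock: 3.9
position: [534.1, -354.5, 13.7]
ee_rot: [0.977, -0.214, 0.002, 0.0]
contact_force: [-1.4, 1.1, 6.4]
gripper_width: 53.3
grasp_force: 65.0
```

Call:
drive_tool --pt "1 0 0 -15 0" --pt "1 0 0 -50 0" --pt "1 0 0 -90 0" --pt "1 0 0 -130 0" --pt "1 -10 -30 -160 0" --pt "1 -22 -65 -170 0" --pt "1 -36 -105 -172 0" --pt "1 -51 -150 -172 0" --pt "1 -66 -195 -172 0" --pt "1 -82 -240 -172 0" --pt "1 -97 -285 -172 0" --pt "1 -110 -325 -172 0"

```text
clock: 5.1
position: [567.7, -10.6, 183.3]
ee_rot: [0.977, -0.214, -0.001, -0.0]
contact_force: [1.0, 0.1, -5.3]
gripper_width: 53.1
grasp_force: 64.7
```

Call:
drive_tool --pt "1 -14 -40 0 0" --pt "1 -27 -77 0 0" --pt "1 -38 -108 0 0" --pt "1 -45 -128 0 0" --pt "1 -49 -137 0 0" --pt "1 -49 -137 0 0" --pt "1 -49 -137 0 0"

```text
clock: 5.8
position: [581.1, 131.3, 183.1]
ee_rot: [0.977, -0.215, -0.001, 0.0]
contact_force: [0.0, -0.1, -4.4]
gripper_width: 53.0
grasp_force: 64.7
```

Run:
```python
from h import *
s=arm.read_state(); z=s['position'][2]; p=s['position'][:2]
print(s['ee_rot'],s['contact_force'],s['wrist_torque'],s['gripper_width'])
q=ring('wrist',p,[(28,z+22),(17,z+22)],'pics/w3.png')
print('shift to shaft (collar)',tool(s,[*(np.array([582.7,132.5])-q+p),z]).round(1),'tcp',tool(s,[582.7,132.5,z]).round(1))
```

```text
[ 9.76706889e-01 -2.14576718e-01 -5.87066130e-04  3.74212090e-04] [ 0.00650542 -0.10411613 -4.42515036] [-0.05310326  0.01829972  0.04522286] 53.00262367325536
5.8 tcp [581.1 131.3 183.1] ring [580.9 143.2] score -50.1 grid -49.7 tool shift [ -5.1 -10.8  -0. ]
shift to shaft (collar) [6.1 8.9 0. ] tcp [ 1.  -1.8 -0. ]
```

View pics/w3_o.png

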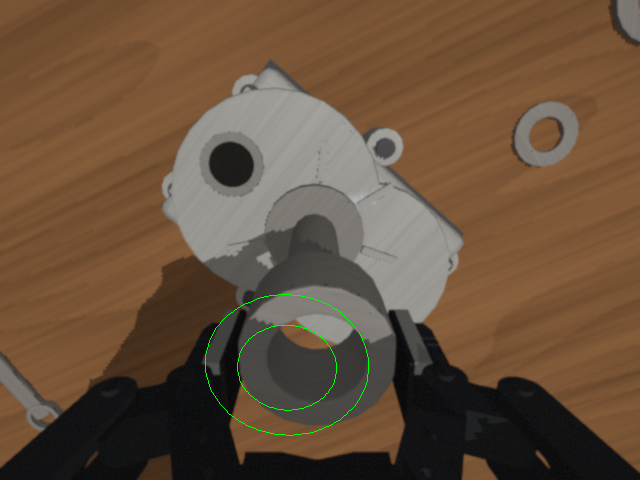

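The ring fit locked onto the wrong edges. By eye, the held collar's top face is centred near (318,356) with its outer rim spanning x 240–397, and the shaft runs down into view behind it. I use those pixels.

Run:
```python
from h import *
s={'position':np.array([581.1,131.3,183.1]),'ee_rot':[ 9.76706889e-01,-2.14576718e-01,-5.87e-04,3.74e-04]}
c=cam('wrist',s)
for z in (20,22.3):
  q=back(c,318,356.5,183.1+z); print(q, tool(s,q), tool(s,[*(np.array([582.7,132.5])-q[:2]+s['position'][:2]),183.1]))
  for r in (28,17): print(r,[proj(c,q+R.from_quat(s['ee_rot']).apply(v)*r).round(0) for v in ([0,1,0],[0,-1,0],[1,0,0],[-1,0,0])])
```

```text
[579.91276101 132.07302912 203.1       ] [ -1.4216537   -0.18455454 -19.99879874] [ 2.35160238 -1.55594241 -0.00384774]
28 [array([399., 356.]), array([237., 357.]), array([318., 282.]), array([318., 423.])]
17 [array([367., 356.]), array([269., 357.]), array([318., 312.]), array([318., 398.])]
[581.28241308 131.45445538 205.4       ] [  0.0788829   -0.19478224 -22.30029077] [ 0.84879763 -1.54345498 -0.00235347]
28 [array([401., 356.]), array([235., 357.]), array([318., 280.]), array([318., 424.])]
17 [array([368., 356.]), array([268., 357.]), array([318., 311.]), array([318., 398.])]
```

Call:
drive_tool --pt "1 2 -1.5 0 0" --pt "1 2 -1.5 15 0" --pt "1 2 -1.5 30 0" --pt "1 2 -1.5 40 0" --pt "1 2 -1.5 50 0" --pt "1 2 -1.5 58 0" --pt "1 2 -1.5 64 0" --pt "1 2 -1.5 64 0"

```text
clock: 6.65
position: [583.7, 132.5, 118.4]
ee_rot: [0.977, -0.214, -0.001, 0.001]
contact_force: [0.0, -0.3, -4.4]
gripper_width: 53.0
grasp_force: 64.7
```

Call:
drive_tool --pt "1 0 0 10 0" --pt "1 0 0 20 0" --pt "1 0 0 30 0" --pt "1 0 0 38 0" --pt "1 0 0 41 0" --pt "1 0 0 43 0" --pt "1 0 0 44 0" --pt "1 0 0 44 0"

```text
clock: 7.45
position: [584.4, 132.8, 75.5]
ee_rot: [0.977, -0.214, 0.0, -0.0]
contact_force: [0.0, -0.0, -4.0]
gripper_width: 53.1
grasp_force: 64.7
```

Call:
drive_tool --pt "1 0 0 1 0" --pt "1 0 0 2 0" --pt "1 0 0 3 0" --pt "1 0 0 4 0" --pt "1 0 0 4.5 0" --pt "1 0 0 4.5 0"

```text
clock: 8.05
position: [584.1, 132.8, 71.7]
ee_rot: [0.977, -0.214, 0.0, -0.0]
contact_force: [-4.2, 0.8, 3.4]
gripper_width: 53.4
grasp_force: 65.6
```

The collar is seated: TCP z 71.7 is exactly as predicted, and its weight is taken off the wrist. I release it and rise.

Call:
drive_tool --pt "0 0 0 -0.5 0" --pt "-1 0 0 -0.5 0" --pt "-1 0 0 -0.5 0" --pt "-1 0 0 -0.5 0" --pt "-1 0 0 -0.5 0" --pt "-1 0 0 -20 0" --pt "-1 0 0 -60 0" --pt "-1 0 0 -100 0" --pt "-1 0 0 -110 0" --pt "-1 0 0 -110 0"

```text
clock: 9.05
position: [585.3, 133.2, 183.2]
ee_rot: [0.977, -0.214, 0.002, -0.002]
contact_force: [-0.3, -0.9, 0.1]
gripper_width: 85.3
grasp_force: 0.0
```

Run:
```python
from h import *
s=arm.read_state(); im=arm.get_image('wrist'); cv2.imwrite('pics/w4.png',im); c=cam('wrist',s)
print(s['position'],'to sprocket',tool(s,[486,-158,170]))
q=[proj(c,[582.7+28*np.cos(a),132.5+28*np.sin(a),94]) for a in np.linspace(0,6.28,80)]
cv2.polylines(im,[np.array(q).astype(int)],True,(0,255,0),1); cv2.imwrite('pics/w4o.png',im[120:420,120:520])
```

```text
[585.27995647 133.22514417 183.21372107] to sprocket [ 31.64581121 306.09932512  12.0392096 ]
```

View pics/w4o.png

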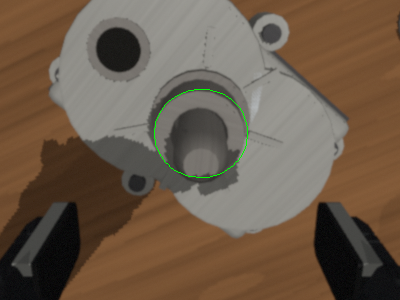

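The crop shows the collar down on the shoulder, its top rim inside the circle predicted at 94 mm (crop centre about (201,133)). Now the sprocket.

Call:
drive_tool --pt "-1 5 49 0 0" --pt "-1 10 98 0 0" --pt "-1 15 147 5 0" --pt "-1 20 196 10 0" --pt "-1 25 245 12 0" --pt "-1 30 290 12 0" --pt "-1 32 306 12 0" --pt "-1 32 306 12 0" --pt "-1 32 306 12 0"

```text
clock: 10.0
position: [484.4, -158.6, 167.4]
ee_rot: [0.977, -0.215, -0.001, 0.0]
contact_force: [-0.3, -0.1, 0.9]
gripper_width: 85.4
grasp_force: 0.0
```

```bash
python3 -c "
from h import *
ring('wrist',(486,-158),[(24,18),(17,18)],'pics/w5.png')
i=cv2.imread('pics/w5_o.png'); cv2.imwrite('pics/w5c.png',cv2.resize(i[130:330,220:420],None,fx=2.5,fy=2.5))"
```

```text
10.0 tcp [ 484.4 -158.6  167.4] ring [ 488.6 -156.8] score -111.6 grid -92.1 tool shift [ 3.  -3.4 -0. ]
```

View pics/w5c.png

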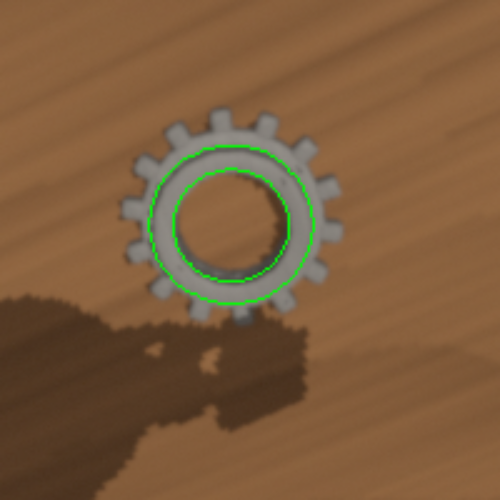

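The ring fit lies on the hub and bore, and the hub is up. I pre-close to about 60 mm and descend beside the hub.

Call:
drive_tool --pt "-0.4 3 -3.5 40 0" --pt "-0.4 3 -3.5 85 0" --pt "-0.4 3 -3.5 120 0" --pt "-0.4 3 -3.5 140 0" --pt "-0.4 3 -3.5 150 0" --pt "-0.4 3 -3.5 153 0" --pt "-0.4 3 -3.5 155 0" --pt "-0.4 3 -3.5 155 0"

```text
clock: 10.85
position: [490.2, -156.4, 14.7]
ee_rot: [0.977, -0.214, 0.001, -0.0]
contact_force: [0.3, -0.3, 0.0]
gripper_width: 59.7
grasp_force: 0.0
```

Call:
drive_tool --pt "-0.4 0 0 1 0" --pt "-0.4 0 0 2 0" --pt "-0.4 0 0 2 0"

```text
clock: 11.15
position: [489.5, -156.7, 12.2]
ee_rot: [0.977, -0.214, 0.0, -0.0]
contact_force: [-0.1, -0.5, -0.4]
gripper_width: 59.4
grasp_force: 0.0
```

Call:
drive_tool --pt "-0.4 0 0 1 0" --pt "-0.4 0 0 2 0" --pt "-0.4 0 0 3 0" --pt "-0.4 0 0 3 0" --pt "-0.4 0 0 3 0"

```text
clock: 11.65
position: [489.3, -156.7, 8.7]
ee_rot: [0.977, -0.214, -0.0, 0.0]
contact_force: [0.1, 0.0, -0.3]
gripper_width: 59.5
grasp_force: 0.0
```

Call:
drive_tool --pt "-0.4 0 0 1 0" --pt "-0.4 0 0 2 0" --pt "-0.4 0 0 3 0" --pt "-0.4 0 0 3 0" --pt "-0.4 0 0 3 0"

```text
clock: 12.15
position: [489.3, -156.7, 5.8]
ee_rot: [0.977, -0.214, -0.0, 0.0]
contact_force: [-0.2, -0.4, 0.2]
gripper_width: 59.7
grasp_force: 0.0
```

Call:
drive_tool --pt "-0.4 0 0 1 0" --pt "-0.4 0 0 2 0" --pt "-0.4 0 0 2 0" --pt "-0.4 0 0 2 0"

```text
clock: 12.55
position: [489.3, -156.7, 3.8]
ee_rot: [0.977, -0.214, -0.0, 0.0]
contact_force: [-0.1, 0.2, 0.4]
gripper_width: 59.8
grasp_force: 0.0
```

Call:
drive_tool --pt "-0.4 0 0 1 0" --pt "-0.4 0 0 1 0" --pt "-0.4 0 0 1 0"

```text
clock: 12.85
position: [489.5, -156.7, 3.0]
ee_rot: [0.977, -0.214, 0.0, -0.0]
contact_force: [-0.5, -0.5, 2.6]
gripper_width: 60.0
grasp_force: 1.3
```

The tips touched the disc at TCP z 3, so at 60 mm opening they stand 5 mm behind the TCP. I back off 3 mm and grip the hub.

Call:
drive_tool --pt "-0.4 0 0 -3 0" --pt "-0.2 0 0 -3 0" --pt "1 0 0 -3 0" --pt "1 0 0 -3 0" --pt "1 0 0 -3 0" --pt "1 0 0 -3 0"

```text
clock: 13.45
position: [489.4, -156.9, 6.7]
ee_rot: [0.977, -0.214, 0.0, 0.0]
contact_force: [-2.0, -0.1, 7.8]
gripper_width: 45.3
grasp_force: 60.0
```

Call:
drive_tool --pt "1 0 0 -12 0" --pt "1 0 0 -45 0" --pt "1 0 0 -90 0" --pt "1 -2 -20 -125 0" --pt "1 -6 -50 -150 0" --pt "1 -11 -92 -163 0" --pt "1 -16 -137 -168 0" --pt "1 -21 -182 -168 0" --pt "1 -26 -225 -168 0" --pt "1 -31 -262 -168 0" --pt "1 -34 -288 -168 0" --pt "1 -35.5 -302 -168 0"

```text
clock: 14.65
position: [583.3, 134.6, 173.3]
ee_rot: [0.977, -0.213, -0.001, 0.0]
contact_force: [0.4, -0.0, -2.2]
gripper_width: 45.1
grasp_force: 62.1
```

Call:
drive_tool --pt "1 0 0 0 0" --pt "1 0 0 0 0" --pt "1 0 0 0 0"

```text
clock: 14.95
position: [582.8, 131.2, 173.7]
ee_rot: [0.977, -0.215, -0.0, 0.0]
contact_force: [-1.1, 0.1, -2.7]
gripper_width: 45.2
grasp_force: 62.1
```

Run:
```python
from h import *
s=arm.read_state(); z=s['position'][2]; p=s['position']
print(p,s['ee_rot'],s['contact_force'],s['gripper_width'],'shaft in tool',tool(s,[582.7,132.5,z]))
c=cam('wrist',s); im=arm.get_image('wrist'); cv2.imwrite('pics/w6.png',im)
for r,h in [(17,11.3),(24,11.3),(15,None),(9,None)]:
    C=np.array([582.7,132.5,{15:126,9:136}[r]]) if h is None else np.array([583.1-584+p[0],p[1],z+h])
    q=[proj(c,C+[r*np.cos(a),r*np.sin(a),0]) for a in np.linspace(0,6.28,80)]
    cv2.polylines(im,[np.array(q).astype(int)],True,(0,255,0) if h else (0,0,255),1)
cv2.imwrite('pics/w6o.png',im[200:480,180:460])
```

```text
[582.84975344 131.21503515 173.72984721] [ 9.76643242e-01 -2.14866704e-01 -4.44603374e-04  2.81961978e-04] [-1.13089578  0.06065431 -2.70033078] 45.237137644683266 shaft in tool [-6.75221064e-01 -1.10346598e+00 -3.13994117e-04]
```

The wrist reads about 2 N of held weight, so the sprocket is in the grip. A shift of (0, -1) lines it up with the shaft.

Call:
drive_tool --pt "1 0 -1 0 0" --pt "1 0 -1 12 0" --pt "1 0 -1 24 0" --pt "1 0 -1 34 0" --pt "1 0 -1 42 0" --pt "1 0 -1 48 0" --pt "1 0 -1 50 0" --pt "1 0 -1 50 0"

```text
clock: 15.8
position: [583.9, 133.4, 123.5]
ee_rot: [0.977, -0.214, -0.0, 0.0]
contact_force: [-1.1, -0.1, -1.5]
gripper_width: 45.0
grasp_force: 62.1
```

Call:
drive_tool --pt "1 0 0 6 0" --pt "1 0 0 12 0" --pt "1 0 0 16 0" --pt "1 0 0 18 0" --pt "1 0 0 19 0" --pt "1 0 0 19 0"

```text
clock: 16.4
position: [583.9, 133.4, 104.7]
ee_rot: [0.977, -0.214, 0.0, 0.0]
contact_force: [0.4, -0.2, -1.7]
gripper_width: 45.2
grasp_force: 62.1
```

Call:
drive_tool --pt "1 0 0 1 0" --pt "1 0 0 2 0" --pt "1 0 0 3 0" --pt "1 0 0 4 0" --pt "1 0 0 4 0" --pt "1 0 0 4 0"

```text
clock: 17.0
position: [583.9, 133.4, 100.9]
ee_rot: [0.977, -0.214, 0.0, -0.0]
contact_force: [0.6, -0.4, -1.8]
gripper_width: 45.4
grasp_force: 62.1
```

Call:
drive_tool --pt "1 0 0 0.5 0" --pt "1 0 0 1 0" --pt "1 0 0 1 0" --pt "1 0 0 1 0"

```text
clock: 17.4
position: [584.0, 133.4, 100.8]
ee_rot: [0.977, -0.214, 0.0, -0.0]
contact_force: [-3.3, 0.1, 6.0]
gripper_width: 45.4
grasp_force: 62.9
```

Call:
drive_tool --pt "1 0 0 0.5 0" --pt "1 0 0 1 0" --pt "1 0 0 1 0" --pt "1 0 0 1 0"

```text
clock: 17.8
position: [584.0, 133.4, 100.7]
ee_rot: [0.977, -0.214, 0.0, -0.0]
contact_force: [-5.9, 0.2, 9.9]
gripper_width: 45.2
grasp_force: 63.3
```

The sprocket is home at TCP z 100.7 with 10 N of support. I release it, rise and go to the washer.

Call:
drive_tool --pt "0 0 0 -1.5 0" --pt "-1 0 0 -1.5 0" --pt "-1 0 0 -1.5 0" --pt "-1 0 0 -1.5 0" --pt "-1 0 0 -1.5 0" --pt "-1 0 0 -15 0" --pt "-1 0 0 -45 0" --pt "-1 0 0 -70 0" --pt "-1 20 30 -72 0" --pt "-1 40 62 -72 0" --pt "-1 62 100 -72 0" --pt "-1 85 138 -72 0"

```text
clock: 19.0
position: [603.7, -28.7, 172.3]
ee_rot: [0.977, -0.214, 0.001, -0.0]
contact_force: [2.4, 1.7, 0.6]
gripper_width: 85.5
grasp_force: 0.0
```

Call:
drive_tool --pt "-1 22 36 0 0" --pt "-1 44 70 0 0" --pt "-1 60 94 0 0" --pt "-1 68 106 0 0" --pt "-1 68 106 0 0" --pt "-1 68 106 0 0"

```text
clock: 19.6
position: [620.7, -151.8, 171.2]
ee_rot: [0.977, -0.214, 0.0, -0.0]
contact_force: [0.0, 0.1, -0.7]
gripper_width: 85.4
grasp_force: 0.0
```

Run:
```python
from h import *
q=ring('wrist',(621,-152),[(32,6),(17,6)],'pics/w7.png')
s=arm.read_state(); c=cam('wrist',s)
# is the sprocket still on the shaft? silhouette overlay saved
i=cv2.imread('pics/w7_o.png'); a=cv2.resize(i[130:330,220:420],None,fx=2,fy=2)
t=arm.get_image('side'); cs=cam('side'); u,v=proj(cs,[582.7,132.5,100]).astype(int)
b=cv2.resize(t[v-50:v+50,u-50:u+50],None,fx=4,fy=4,interpolation=2)
cv2.imwrite('pics/c7.png',np.hstack([a,b]))
```

```text
19.6 tcp [ 620.7 -151.8  171.2] ring [ 623.9 -150.8] score -126.2 grid -110.8 tool shift [ 2.5 -2.3  0. ]
```

Call:
drive_tool --pt "-0.68 2 -2 40 0" --pt "-0.68 2 -2 85 0" --pt "-0.68 2 -2 125 0" --pt "-0.68 2 -2 150 0" --pt "-0.68 2 -2 163 0" --pt "-0.68 2 -2 170 0" --pt "-0.68 2 -2 172 0" --pt "-0.68 2 -2 172 0" --pt "-0.68 2 -2 172 0"

```text
clock: 20.6
position: [624.4, -151.3, 0.4]
ee_rot: [0.977, -0.214, 0.001, -0.0]
contact_force: [0.6, 0.2, 0.2]
gripper_width: 71.9
grasp_force: 0.0
```

Call:
drive_tool --pt "-0.68 0 0 1 0" --pt "-0.68 0 0 2 0" --pt "-0.68 0 0 2 0" --pt "-0.68 0 0 2 0"

```text
clock: 21.0
position: [623.4, -151.3, -3.1]
ee_rot: [0.977, -0.214, 0.0, -0.0]
contact_force: [0.2, -0.0, -0.3]
gripper_width: 71.7
grasp_force: 0.0
```

Call:
drive_tool --pt "-0.68 0 0 1 0" --pt "-0.68 0 0 2 0" --pt "-0.68 0 0 2 0" --pt "-0.68 0 0 2 0"

```text
clock: 21.4
position: [623.3, -151.3, -5.3]
ee_rot: [0.977, -0.214, -0.0, 0.0]
contact_force: [0.1, -0.5, 0.8]
gripper_width: 71.8
grasp_force: 0.0
```

Call:
drive_tool --pt "-0.68 0 0 1 0" --pt "-0.68 0 0 1 0" --pt "-0.68 0 0 1 0"

```text
clock: 21.7
position: [623.4, -151.3, -6.2]
ee_rot: [0.977, -0.214, -0.0, 0.0]
contact_force: [-0.6, -0.1, -0.6]
gripper_width: 71.4
grasp_force: 0.0
```

Call:
drive_tool --pt "-0.68 0 0 1 0" --pt "-0.68 0 0 1 0" --pt "-0.68 0 0 1 0"

```text
clock: 22.0
position: [623.3, -151.3, -7.2]
ee_rot: [0.977, -0.214, -0.0, 0.0]
contact_force: [-0.8, 1.0, 0.6]
gripper_width: 71.7
grasp_force: 0.0
```

Call:
drive_tool --pt "-0.68 0 0 1 0" --pt "-0.68 0 0 1 0" --pt "-0.68 0 0 1 0"

```text
clock: 22.3
position: [623.5, -151.3, -8.1]
ee_rot: [0.977, -0.214, 0.0, 0.0]
contact_force: [0.7, -0.1, 1.0]
gripper_width: 71.9
grasp_force: 0.3
```

Bench contact comes at TCP z about -8. I back off 3.5 mm so the tips end near 1.5 mm, then grip.

Call:
drive_tool --pt "-0.68 0 0 -3.5 0" --pt "-0.68 0 0 -3.5 0" --pt "0 0 0 -3.5 0" --pt "1 0 0 -3.5 0" --pt "1 0 0 -3.5 0" --pt "1 0 0 -3.5 0"

```text
clock: 22.9
position: [623.8, -151.3, -3.4]
ee_rot: [0.977, -0.214, 0.001, 0.0]
contact_force: [-0.4, 1.1, 5.6]
gripper_width: 60.0
grasp_force: 63.1
```

Call:
drive_tool --pt "1 0 0 -5 0" --pt "1 0 0 -10 0" --pt "1 0 0 -15 0" --pt "1 0 0 -15 0" --pt "1 0 0 -15 0"

```text
clock: 23.4
position: [623.3, -151.3, 10.4]
ee_rot: [0.977, -0.214, 0.0, -0.0]
contact_force: [0.1, -0.1, -1.7]
gripper_width: 59.8
grasp_force: 64.6
```

Call:
drive_tool --pt "1 0 0 -20 0" --pt "1 0 0 -55 0" --pt "1 0 0 -90 0" --pt "1 -8 -12 -120 0" --pt "1 -24 -37 -140 0" --pt "1 -44 -68 -150 0" --pt "1 -66 -102 -150 0" --pt "1 -88 -136 -150 0" --pt "1 -110 -170 -150 0" --pt "1 -130 -201 -150 0" --pt "1 -146 -226 -150 0" --pt "1 -156 -241 -150 0"

```text
clock: 24.6
position: [582.0, 134.9, 160.0]
ee_rot: [0.977, -0.213, -0.0, 0.0]
contact_force: [-0.8, 0.5, -1.5]
gripper_width: 59.7
grasp_force: 65.0
```

Call:
drive_tool --pt "1 0 0 0 0" --pt "1 0 0 0 0" --pt "1 0 0 0 0"

```text
clock: 24.9
position: [582.6, 131.8, 160.1]
ee_rot: [0.977, -0.215, -0.0, 0.0]
contact_force: [-0.2, -1.0, -1.1]
gripper_width: 59.8
grasp_force: 65.0
```

Run:
```python
from h import *
s=arm.read_state(); z=s['position'][2]; p=s['position']
print('shaft in tool',tool(s,[582.7,132.5,z]))
c=cam('wrist',s); im=arm.get_image('wrist'); cv2.imwrite('pics/w8.png',im)
W=p+[.6,.5,9.4]   # washer top
for r,C,col in [(17,W,(0,255,0)),(32,W,(0,255,0)),(9,np.array([582.7,132.5,136]),(0,0,255)),(24,np.array([582.7,132.5,112]),(255,0,0))]:
    q=[proj(c,C+[r*np.cos(a),r*np.sin(a),0]) for a in np.linspace(0,6.28,80)]
    cv2.polylines(im,[np.array(q).astype(int)],True,col,1)
t=arm.get_image('side'); cs=cam('side'); u,v=proj(cs,[582.7,132.5,120]).astype(int)
b=cv2.resize(t[v-60:v+60,u-50:u+50],None,fx=4,fy=4,interpolation=2)
cv2.imwrite('pics/c8.png',np.hstack([im[:,120:500],b]))
```

```text
shaft in tool [-1.80641401e-01 -7.19069350e-01 -3.37002142e-04]
```

View pics/c8.png

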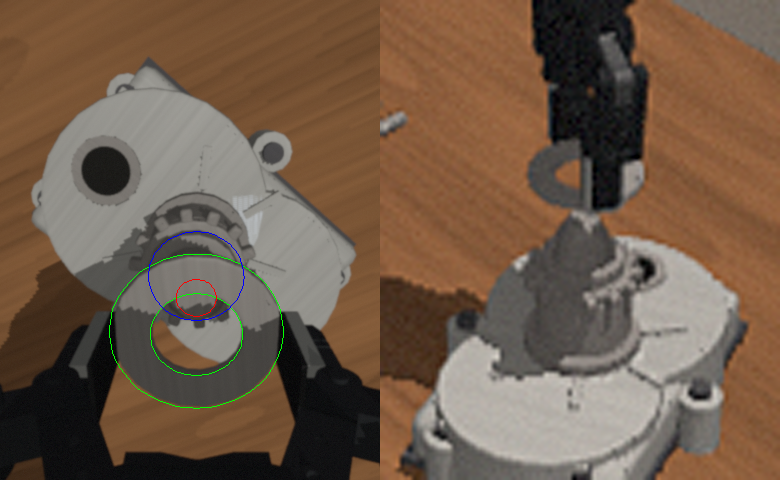

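Left, wrist view: the held washer sits inside the predicted circle, centred near (197,332), and the shaft tip at (197,298) is below it. Right, side view: the sprocket is home on the collar, hub up, and the washer hangs level above the tip. I lower it.

Call:
drive_tool --pt "1 -0.5 -0.7 0 0" --pt "1 -0.5 -0.7 8 0" --pt "1 -0.5 -0.7 16 0" --pt "1 -0.5 -0.7 24 0" --pt "1 -0.5 -0.7 32 0" --pt "1 -0.5 -0.7 38 0" --pt "1 -0.5 -0.7 40 0" --pt "1 -0.5 -0.7 40 0"

```text
clock: 25.8
position: [582.3, 133.7, 119.9]
ee_rot: [0.977, -0.214, -0.0, 0.0]
contact_force: [-0.2, 0.4, -1.0]
gripper_width: 60.1
grasp_force: 65.0
```

Call:
drive_tool --pt "1 0 0 2 0" --pt "1 0 0 4 0" --pt "1 0 0 6 0" --pt "1 0 0 7 0" --pt "1 0 0 7 0" --pt "1 0 0 7 0"

```text
clock: 26.4
position: [582.4, 133.7, 113.3]
ee_rot: [0.977, -0.214, 0.0, 0.0]
contact_force: [0.4, 0.6, -0.9]
gripper_width: 60.0
grasp_force: 65.0
```

Call:
drive_tool --pt "1 0 0 1 0" --pt "1 0 0 2 0" --pt "1 0 0 3 0" --pt "1 0 0 3 0" --pt "1 0 0 3 0"

```text
clock: 26.9
position: [582.4, 133.7, 110.3]
ee_rot: [0.977, -0.214, -0.0, 0.0]
contact_force: [1.4, 0.2, -0.3]
gripper_width: 60.2
grasp_force: 65.0
```

Call:
drive_tool --pt "1 0 0 1 0" --pt "1 0 0 1 0" --pt "1 0 0 1 0"

```text
clock: 27.2
position: [582.4, 133.7, 109.3]
ee_rot: [0.977, -0.214, -0.0, 0.0]
contact_force: [-0.2, -0.2, -1.0]
gripper_width: 59.9
grasp_force: 65.0
```

Call:
drive_tool --pt "1 0 0 1 0" --pt "1 0 0 1 0" --pt "1 0 0 1 0"

```text
clock: 27.5
position: [582.5, 133.8, 108.7]
ee_rot: [0.977, -0.214, 0.0, -0.0]
contact_force: [-1.2, 0.7, 2.0]
gripper_width: 59.8
grasp_force: 65.3
```

Call:
drive_tool --pt "1 0 0 0.7 0" --pt "1 0 0 0.7 0" --pt "1 0 0 0.7 0"

```text
clock: 27.8
position: [582.6, 133.8, 108.7]
ee_rot: [0.977, -0.214, 0.0, -0.0]
contact_force: [-2.0, -0.4, 5.3]
gripper_width: 59.8
grasp_force: 65.7
```

The washer is seated at TCP z 108.7, with 108.6 predicted. I release it, rise and check.

Call:
drive_tool --pt "0 0 0 -0.5 0" --pt "-0.5 0 0 -0.5 0" --pt "-1 0 0 -0.5 0" --pt "-1 0 0 -0.5 0" --pt "-1 0 0 -0.5 0" --pt "-1 0 0 -10 0" --pt "-1 0 0 -40 0" --pt "-1 0 0 -80 0" --pt "-1 0 0 -110 0" --pt "-1 0 0 -120 0" --pt "-1 0 0 -120 0" --pt "-1 0 0 -120 0"

```text
clock: 29.0
position: [581.6, 133.6, 226.6]
ee_rot: [0.977, -0.214, -0.001, 0.0]
contact_force: [-0.0, 0.1, -0.1]
gripper_width: 85.0
grasp_force: 0.0
```

Run:
```python
from h import *
for z in (112,118,122,128,134): ring('wrist',(582.7,132.5),[(32,z)],'pics/w9.png')
```

```text
29.0 tcp [581.6 133.6 226.6] ring [589.  136.5] score -50.3 grid -45.1 tool shift [ 5.5 -5.7 -0. ]
29.05 tcp [581.4 133.4 225.9] ring [589.6 135.4] score -48.2 grid -45.9 tool shift [ 6.6 -5.2 -0. ]
29.1 tcp [581.5 133.4 225.7] ring [586.  133.1] score -43.3 grid -43.0 tool shift [ 4.3 -1.6 -0. ]
29.15 tcp [581.6 133.4 225.8] ring [589.5 133.3] score -52.4 grid -48.5 tool shift [ 7.2 -3.2 -0. ]
29.2 tcp [581.8 133.5 226. ] ring [590.8 132.6] score -57.3 grid -52.4 tool shift [ 8.5 -2.9 -0. ]
```

The ring scores are inconclusive because of shadow and low contrast. The side camera against its bare-shaft picture gives a silhouette check instead.

Run:
```python
from h import *
s=arm.read_state()
a=cv2.imread('pics/s1.png').astype(int); b=arm.get_image('side'); cv2.imwrite('pics/s9.png',b); b=b.astype(int)
c=cam('side'); hor=c[1][0]*[1,1,0]; hor/=np.linalg.norm(hor)
D=np.abs(a-b).sum(2).astype(np.float32); B=b.sum(2).astype(np.float32)/3
r=np.arange(-46,47,4)
print('r   ',*r)
for z in range(144,84,-4):
    q=np.array([proj(c,np.array([582.7,132.5,z])+hor*k) for k in r],np.float32)
    f=lambda I: cv2.remap(I,q[:,:1],q[:,1:],1).ravel().round().astype(int)
    print(z,'diff',*f(D),'| now',*f(B))
# wrist: mean profile around washer top
im=cv2.cvtColor(arm.get_image('wrist'),6).astype(np.float32); w=cam('wrist',s)
for x,y in [(582.7,132.5)]:
  for A0 in range(0,360,45):
    q=np.array([proj(w,[x+k*np.cos(np.radians(A0)),y+k*np.sin(np.radians(A0)),118]) for k in range(12,44,2)],np.float32)
    print(A0,*cv2.remap(im,q[:,:1],q[:,1:],1).ravel().round().astype(int))
```

```text
r    -46 -42 -38 -34 -30 -26 -22 -18 -14 -10 -6 -2 2 6 10 14 18 22 26 30 34 38 42 46
144 diff 15 16 4 7 7 11 6 9 9 12 9 8 14 12 13 14 11 6 6 6 16 6 5 9 | now 91 92 97 95 95 101 106 104 105 103 106 112 115 101 94 96 102 104 103 101 100 98 98 96
140 diff 6 10 13 6 12 8 8 17 23 63 18 8 6 17 68 17 15 11 2 14 14 4 9 13 | now 96 89 94 99 96 93 100 102 108 128 139 137 139 135 124 99 93 102 107 102 98 100 95 100
136 diff 8 4 15 13 6 9 45 91 117 54 9 9 5 13 82 121 76 32 8 6 12 8 10 8 | now 94 94 93 94 99 94 103 130 140 115 139 138 136 137 129 142 122 102 97 102 102 101 99 97
132 diff 10 16 10 6 14 42 133 137 127 12 15 7 6 20 12 112 121 115 25 11 9 5 5 6 | now 92 91 95 90 94 110 139 139 130 81 122 141 137 129 113 137 141 137 103 97 102 104 101 99
128 diff 7 5 10 4 20 118 140 146 49 12 9 4 10 6 8 68 137 135 136 33 7 8 6 4 | now 91 92 88 94 87 122 144 144 76 82 103 118 124 122 106 116 145 143 140 94 93 97 102 100
124 diff 12 5 5 7 61 92 129 146 38 13 5 6 6 3 7 103 49 54 51 32 6 7 17 3 | now 96 93 91 94 76 97 123 144 59 82 98 112 116 114 102 90 147 146 146 129 97 88 92 102
120 diff 12 5 17 11 86 
[... 1346 characters left out ...]
94 97 94 78 73 72 90 117 95 99 130 126 157
88 diff 17 233 22 48 325 143 295 303 12 10 37 53 65 79 68 116 181 8 47 69 21 5 8 4 | now 88 90 180 164 64 66 71 75 76 72 71 72 73 69 72 66 72 110 95 100 122 135 160 175
0 67 65 67 117 122 123 123 123 125 127 78 71 87 119 116 145
45 63 54 52 78 121 123 120 122 121 122 98 75 86 116 144 146
90 74 61 54 72 122 122 121 122 122 120 118 99 86 84 84 84
135 119 120 106 66 120 122 86 69 68 68 76 84 85 98 87 82
180 116 119 85 77 122 84 70 70 70 70 87 100 146 147 148 147
225 89 75 87 122 122 120 120 121 122 127 151 150 151 149 149 146
270 77 65 101 123 122 121 121 122 123 107 143 151 152 152 153 155
315 74 74 93 122 124 127 128 129 127 102 77 83 120 121 119 152
```

The wrist profile at height 118 mm shows an even bright ring from about r 18 to 32 mm at every unshadowed angle. The washer is level, centred within 1 mm, and home. I hand in.

```bash
python3 -c "
from bench import arm
print(arm.job_done())"
```

```text
the job is handed in; nothing more can be done
None
```

The collar, the sprocket (hub up) and the middle-sized washer are on the shaft in that order, each lowered home and released; I handed the job in at about 29 s, with the tape roll, tin and wrench left alone.

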